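# Turn over a ring sample board and fasten it into its frame

## Robot

A 6-joint arm with a two-finger parallel gripper is mounted at the origin on the work surface. World frame = base frame: x ahead of the robot, y to its left, z up, the work surface at z = 0. Lengths are in m, angles in rad, forces in N, time in s.
With the tool pointing down it reaches from about 0.35 to 0.725 m from the base axis. Payload 4.3 kg.
Tool frame: the origin (TCP) lies midway between the tips of the shut fingers; the grasp point (between the pads) lies ctrl.grasp_offset behind it (ctrl.grasp_offset is the distance from the TCP to the grasp point, in m); z points along the fingers, y is the line along which they close (so a half turn about z gives the same grasp; the last joint's range is limited). The gripper opens to 85 mm and grips with 20 to 120 N. Pads are 22 mm wide; open, the fingers measure 114 mm over their backs; the gripper's body (76 mm by 85 mm) begins 54 mm behind the grasp point. The pads swing forward as they close: fully open they stand 13 mm farther back than shut.
Start: joints at [1.069, 0.377, 0.081, 1.274, 0, 1.46], TCP at [0.22, 0.531, 0.231] pointing down, gripper open.
Joint ranges: [-2.72, 2.72], [-0.84, 1.66], [-1.02, 1.22], [-1.77, 2.12], [-1.37, 1.28], [-3.14, 3.14]. Speed limits (rad/s): [2.57, 2.57, 3.14, 3.14, 3.14, 3.14].

## Interface

Orientations are given as a rotation vector (axis times angle).
In Python, from station import ctrl, eyes, job gives the robot as it stands.
- The arm moves only by the tool arm_command, never from a script. Its argument "series" is a list of rows, each a list of 5 numbers: the opening, from 0 (shut) to 1 (fully open), then the shift along the world's x, y, z in m, then the turn about the world's z in degrees. A call has 1 to 20 rows; each row is the pose to reach, as a shift and turn from the pose commanded when the call began; what a row does not reach only later rows make up. A row lasts 1/8 s, in which the tool goes at most 62.5 mm and 10.7 degrees, less where a joint would pass 70% of its speed; a pose out of reach is approached as far as the arm can. A call with a gripper value outside its range is refused whole. The fingers move at their own pace and stop on an object; "force" is the grip in N (left out, the last holds). Time passes only in rows, so rows that repeat a pose let the fingers close. It gives the time, the measured TCP pose, the force, the opening and the grip force at its end, in the units of the state.
- ctrl.read_state(): the state, without advancing time (a new reading comes with each control period).
- eyes.read_camera(name): name is "scene" or "side" or "wrist"; returns (picture, depth): 420x560x3 uint8, blue, green, red; 420x560 float32, m along the optical axis (not along the pixel's ray), 0 where there is no reading.
- eyes.calibration(name): a dict with "fx", "fy", "cx", "cy" (pixels), "R" (3x3) and "t" (3): a world point X has camera coordinates R X + t; the wrist camera has in their place "hand_eye" (4x4, takes a point from camera to tool coordinates, whose origin is the TCP and whose axes are the flange's). Camera axes: x right, y down, z forward; pixel columns grow to the right and rows downward; lengths in m; the calibration is good to about 2 mm. A picture is of the moment at which its call begins: read the wrist's pose just before it. calibration takes no time and is no camera call.
- job.finish_job(): hands the job in; it is judged then, once.
The state is a dict: "t": time; "qpos": joint angles; "qvel": joint speeds; "tau": joint torques, N m; "position": TCP position; "tool_rot": TCP orientation; "force": force on the tool from outside, world axes, zero at the start; "torque": the same for the moment, N m; "opening": opening from 0.0 (shut) to 1.0 (fully open); "grip_force": force on a finger pad.
Only numpy, scipy, OpenCV 4.12 (cv2) and the standard library are available. Lean on these libraries where they do the work, as an engineer would, in place of code of your own. Each camera call takes 0.05 s, during which the arm holds its last target. There are 200 camera calls.

## Task

The picture frame lies face down on the bench with its back open, but the jump-ring sample board beside it is lying show side up. Turn the board over in the gripper, without letting it tumble, lay it fully home in the frame show side down and the right way up (its brass title plate at the end away from the frame's hanger), and turn both brass turnbuttons square across it so that it cannot come out. Leave the other things on the bench where they are.

Things in the scene. Friction and masses are not known exactly. Their poses are not given: they have to be found in the camera images.
- board: Ring sample board, loose, 100 to 175 g: plywood plate 100 (x) by 64 (y) by 8 mm with a wooden batten along its back (T section, 32 mm deep in all). Origin: centre of the plate. +z points out of the show face (blue card with rings), +x to the top end, -x to the brass title-plate end. Starts show side up, resting on the batten, origin 28 mm above the bench. Stands steadily on either 64 mm end.
- board_batten (a point): Middle of the outer face of the board's batten, 28 mm from the board's origin along its -z. The batten is solid, 24 mm wide, 24 mm high and as long as the plate (100 mm), along the plate's middle; the plate overhangs it by 20 mm on each side. Axes as the board's.
- board_top (a point): Middle of the board's top end face, 50 mm from its origin along +x; the title plate is at the other end. On the show face a block of steel rings, 62 x 46 mm and 3 mm proud, is centred 9 mm from the origin towards this end; the title plate (34 x 9 mm, 2 mm proud) lies across at x = -35 mm.
- frame: Dark wooden picture frame, face down, held fast on the bench: 161 (x) by 125 (y) by 22 mm high, rails 28 mm wide. Origin on the bench under its centre, z up, +x to the hanger end. Its back has a straight-sided rebate 105 x 69 mm, 9 mm deep, down to a ledge 8.5 mm wide all round, 13 mm above the bench; inside the ledge is the sight opening, glass 8 mm below the ledge.
- frame_seat (a point): Where the board's origin lies when it is fully home: centre of the rebate, 17 mm above the bench; axes as the frame's. The plate fits with 2.5 mm to spare at each edge, rests on the ledge and lies 1 mm below the back of the rails; the batten stands up out of the frame.
- frame_hanger (a point): Middle of the brass sawtooth hanger (50 x 9 mm, 1.6 mm high) on the frame's end rail, 66.5 mm from the frame's centre along its +x: the top end of the frame.
- button_left (a joint): Turn (rad) of the brass turnbutton on the frame's +y rail: 0 = along the rail, clear of the rebate; +-1.57 = square across, one end over the board's edge. Positive is anticlockwise from above; stops at +-1.7. Starts within 0.25 of 0. Either way will do; slight friction (0.02 N m), stays where it is left.
- button_right (a joint): The same for the turnbutton on the frame's -y rail.
- button_left_top (a point): Middle of the top of the left turnbutton, on its pivot: 47 mm from the frame's centre along its +y, 33.5 mm above the bench. The button is a bar 46 mm long, 10 wide and 10 high, round-ended, pivoted at its middle, underside 1.5 mm above the rail. Square across, it reaches 8 mm over the board's plate, 2.5 mm above it, and stays 12 mm clear of the batten.
- button_right_top (a point): The same for the right turnbutton, along the frame's -y.
- ring_tin: Bystander: round aluminium tin, 47 mm across, 20 mm high, loose, 105 to 125 mm from the board's origin beyond its title-plate end at the start. Origin under its centre.
- brass_tin: Bystander: round brass tin, 47 mm across, 18 mm high, loose, beside the board: 88 to 100 mm from its origin along its +y at the start. Origin under its centre.
- ring_jar: Bystander: glass jar of rings, 60 mm across, 92 mm high, loose, between the board and the frame towards the far side. Origin under its centre.
- pliers_a: Bystander: blue-handled pliers lying flat, 158 mm long, 65 mm wide, 15 mm high, at the far edge. Origin near the pivot, on the bench; handles towards its -x. Fixed equipment up to 190 mm high stands beyond, from 0.79 m ahead of the robot.
- pliers_b: Bystander: the same kind of pliers on the right of the bench. Fixed equipment up to 165 mm high stands farther right, from 0.55 m off the robot's axis.
- dish: Bystander: white bowl of rings, 90 mm across, 28 mm high, on the left of the bench. Origin under its centre. Farther left, from 0.53 m off the robot's axis, a fixed shelf 125 mm high carries a keyboard.
- tape_roll: Bystander: blue roll of tape, 72 mm across, 18 mm high, loose, 120 to 135 mm from the frame's centre beyond its -y rail. Origin under its centre.
- screwdriver: Bystander: yellow-handled screwdriver, 160 mm long, lying at the far edge. Origin under its middle.

How it is judged:
On the way, in this order (a step that is already met when the one before it is completed fails the run):
1. the board has been turned over, show side down (within 30 degrees) (angle between board's own z axis and vertical above 2.62 rad), for 0.1 s.
2. the board lies home in the rebate, show side down and title plate away from the hanger (angle between board's own z axis and vertical above 3.06 rad and distance between board and frame_seat below 0.006 m and x of board_top in the frame of frame above 0.04 m), for 0.2 s.
At the end, for the whole second after the job is handed in: The board rests in the frame's rebate, show side down (level within about 4.5 degrees), its centre within 6 mm of the home position, its top end (opposite the title plate) towards the hanger, and both turnbuttons stand across it, at least 69 degrees from the rail's direction (all of step 2 and linear speed of board below 0.02 m/s and (value of joint button_left above 1.2 rad or value of joint button_left below -1.2 rad) and (value of joint button_right above 1.2 rad or value of joint button_right below -1.2 rad)); the robot touches nothing.
It fails at once if the board was let tumble: it turned faster than 8 rad/s, as it does when it topples over or is dropped on an edge (angular speed of board above 8 rad/s).
It fails at once if a bystander was moved by more than 25 mm (distance of any of ring_tin, ring_jar, pliers_a, pliers_b, dish, tape_roll, screwdriver, brass_tin from where it was at the start of the episode above 0.025 m).
It also fails if it takes over 72 s, if anything falls off the work surface, if the arm or the gripper's body presses on something with over 40 N, if the wrist force passes 120 N, or if a joint passes its speed limit or range.

## Working session

There is one attempt and no reset: what is moved stays moved. The work goes in short steps, Python scripts to look and compute and a tool call to move; the robot and the scene stay as the last step left them, time stands still between calls to the robot, and variables do not carry over. Pictures are saved under pics/ and viewed, at most 12 in all, crops included, and the job is handed in when it is done.

Besides the shell and the picture viewer there is one more tool, called after "Call:" as name(argument=value, ...), one argument or row to a line, values as JSON. arm_command: Moves the arm, as the interface text tells. Its arguments: {"type":"object","properties":{"series":{"type":"array"},"force":{"type":"number"}},"required":["series"]}

```bash
mkdir -p pics; cat > h.py <<'E'
import numpy as np,cv2
from scipy.spatial.transform import Rotation as Ro
from station import ctrl,eyes,job
def cloud(n):
    s=ctrl.read_state(); p,d=eyes.read_camera(n); c=eyes.calibration(n)
    v,u=np.mgrid[:420,:560]
    X=np.stack([(u-c['cx'])/c['fx']*d,(v-c['cy'])/c['fy']*d,d],-1)
    if 'hand_eye' in c:
        H=np.array(c['hand_eye']); T=np.eye(4); T[:3,:3]=Ro.from_rotvec(s['tool_rot']).as_matrix(); T[:3,3]=s['position']
        M=T@H; W=X@M[:3,:3].T+M[:3,3]
    else: W=(X-np.array(c['t']))@np.array(c['R'])
    W[d==0]=np.nan
    return p,W
E
python3 - <<'E'
from h import *
print(ctrl.grasp_offset,ctrl.read_state())
for n in('scene','side'):
    p,W=cloud(n); cv2.imwrite(f'pics/{n}0.png',p); np.save(n,W); print({k:np.round(v,3) for k,v in eyes.calibration(n).items()})
E
```

```text
0.0187 {'t': 0.0, 'qpos': array([1.06870393e+00, 3.78090862e-01, 7.96529083e-02, 1.27440620e+00,
       6.49844812e-06, 1.46049983e+00]), 'qvel': array([-0.0010188 ,  0.00088936,  0.00204027, -0.00062134, -0.00154311,
       -0.0003172 ]), 'tau': array([ 5.12894494e-04, -4.63602662e+01,  2.69875467e+01,  2.07882270e-02,
        7.55993983e-05, -3.78697649e-06]), 'position': array([0.21924057, 0.53086269, 0.23035547]), 'tool_rot': array([-6.11381161e-01, -3.08089128e+00,  3.06342147e-03]), 'force': array([-0.41634101,  0.84902144, -0.98494682]), 'torque': array([ 0.02320213, -0.0016072 , -0.03572087]), 'grip_force': 0.0, 'opening': 0.9959666530330696}
{'fx': np.float64(420.97), 'fy': np.float64(420.97), 'cx': np.float64(282.0), 'cy': np.float64(207.208), 'R': array([[-0.356,  0.934, -0.015],
       [ 0.75 ,  0.276, -0.601],
       [-0.558, -0.225, -0.799]]), 't': array([ 0.206, -0.407,  1.488])}
{'fx': np.float64(395.89), 'fy': np.float64(395.89), 'cx': np.float64(284.165), 'cy': np.float64(204.587), 'R': array([[-0.987, -0.157, -0.02 ],
       [-0.084,  0.631, -0.772],
       [ 0.134, -0.76 , -0.636]]), 't': array([0.564, 0.097, 1.139])}
```

View pics/scene0.png

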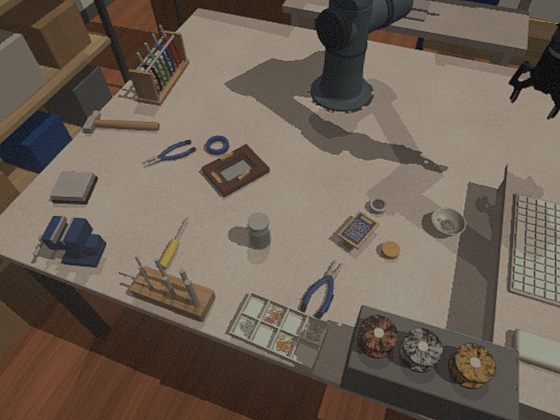

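View pics/side0.png

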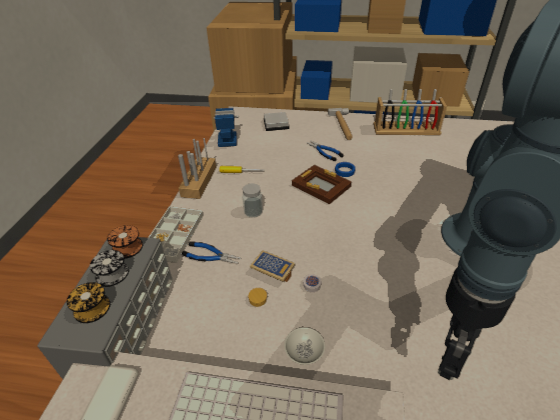

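The scene view shows the board at (357,231), the ring tin at (377,205), the brass tin at (390,250), the jar at (258,230), and the frame at (235,170). The tape is at (217,145) beside the frame. Next I measure them.

```bash
cat > m.py <<'E'
from h import *
def comp(W,x0,x1,y0,y1,z0,z1):
    m=(W[...,0]>x0)&(W[...,0]<x1)&(W[...,1]>y0)&(W[...,1]<y1)&(W[...,2]>z0)&(W[...,2]<z1)
    return m
def rect(P):
    r=cv2.minAreaRect((P[:,:2]*1000).astype(np.float32)); return np.round(r[0],1),np.round(r[1],1),round(r[2],1)
E
python3 - <<'E'
from m import *
W=np.load('scene.npy'); p=cv2.imread('pics/scene0.png')
for n,(u,v) in dict(board=(357,231),rtin=(377,205),btin=(390,250),jar=(258,218),frame=(205,170),tape=(217,137),dish=(447,222)).items(): print(n,np.round(W[v,u],3))
m=(W[...,2]>.008)&(W[...,0]>.3)&(W[...,0]<.78)&(abs(W[...,1])<.5)
k,l,st,c=cv2.connectedComponentsWithStats(m.astype(np.uint8))
for i in range(1,k):
    if st[i,4]>60: print(c[i].round(),st[i,4],rect(W[l==i]),np.nanpercentile(W[l==i][:,2],[10,90]).round(3))
S=np.load('side.npy')
for n,lo in(('scene',W),('side',S)):
    pp=cv2.imread(f'pics/{n}0.png'); hsv=cv2.cvtColor(pp,cv2.COLOR_BGR2HSV)
    b=lo; 
cv2.imwrite('pics/zoom.png',cv2.resize(np.hstack([p[130:270,160:300],p[180:320,320:460]]),None,fx=2.8,fy=2.8,interpolation=cv2.INTER_CUBIC))
E
```

```text
board [0.576 0.208 0.033]
rtin [0.465 0.237 0.022]
btin [0.594 0.301 0.02 ]
jar [ 0.665 -0.029  0.094]
frame [ 0.514 -0.268  0.023]
tape [ 0.374 -0.298  0.021]
dish [0.448 0.426 0.011]
[217. 145.] 220 (array([ 399.2, -287.8]), array([70.3, 71.6]), 58.7) [0.01  0.021]
[172. 152.] 299 (array([ 479.1, -411.8]), array([ 65.5, 149.4]), 47.4) [0.009 0.015]
[234. 169.] 1563 (array([ 474.4, -190.4]), array([129.7, 161.9]), 57.6) [0.013 0.026]
[377. 205.] 212 (array([460.9, 237.4]), array([45.2, 47.8]), 86.1) [0.014 0.022]
[448. 221.] 693 (array([457.9, 423.2]), array([87.1, 88.1]), 23.1) [0.01  0.028]
[357. 230.] 866 (array([568.4, 207.9]), array([ 64.8, 103.3]), 70.2) [0.03  0.036]
[258. 231.] 724 (array([676.1, -27.2]), array([57.7, 56.5]), 73.6) [0.025 0.093]
[177. 236.] 123 (array([ 729.3, -236.1]), array([102.1,  21.9]), 6.3) [0.013 0.025]
[390. 250.] 256 (array([589.1, 299.9]), array([46.1, 47. ]), 87.4) [0.015 0.02 ]
[325. 283.] 364 (array([722.3, 167.9]), array([115.1,  64. ]), 0.3) [0.009 0.015]
```

View pics/zoom.png

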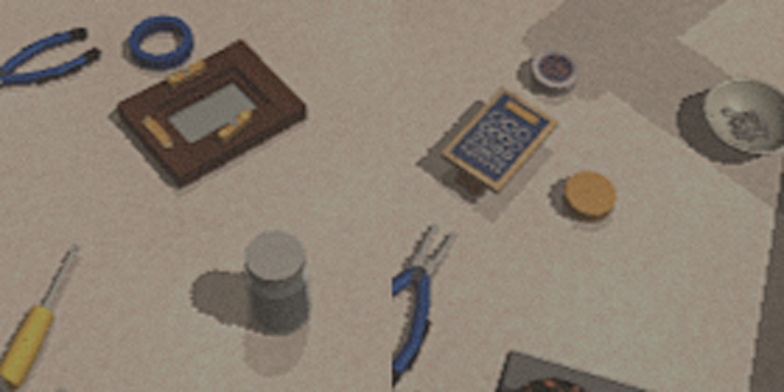

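The title plate faces the ring tin, so board +x is at about −20°. The hanger is at the frame's far/right end, so frame +x is at about −32°. I'll go above the grip point near the board's top end.

Call:
arm_command(
  series=[
    [1, 0.02, -0.018, 0, 10],
    [1, 0.042, -0.037, 0, 20],
    [1, 0.064, -0.056, 0, 30],
    [1, 0.086, -0.075, 0, 40],
    [1, 0.107, -0.093, 0, 50],
    [1, 0.128, -0.112, 0, 60],
    [1, 0.15, -0.131, 0, 70],
    [1, 0.171, -0.149, 0, 80],
    [1, 0.192, -0.168, 0, 90],
    [1, 0.214, -0.187, 0, 100],
    [1, 0.235, -0.205, 0, 110],
    [1, 0.257, -0.224, 0, 120],
    [1, 0.278, -0.243, 0, 130],
    [1, 0.3, -0.261, 0, 140],
    [1, 0.321, -0.28, -0.02, 150],
    [1, 0.342, -0.299, -0.04, 161],
    [1, 0.364, -0.318, -0.06, 172],
    [1, 0.385, -0.336, -0.08, 182.6],
    [1, 0.385, -0.336, -0.08, 182.6],
    [1, 0.385, -0.336, -0.08, 182.6],
  ],
  force=25,
)

```text
t: 2.6
position: [0.604, 0.1958, 0.1514]
tool_rot: [-3.094, 0.544, 0.002]
force: [-0.1, 0.2, 0.1]
opening: 1.0
grip_force: 0.0
```

```bash
python3 - <<'E'
from m import *
p,W=cloud('wrist'); cv2.imwrite('pics/w1.png',p); s=ctrl.read_state(); print(s['t'],s['position'],s['qpos'].round(2),s['tool_rot'])
m=(W[...,2]>.022)&(W[...,2]<.045)&(abs(W[...,0]-.57)<.08)&(abs(W[...,1]-.208)<.075)
k,l,st,c=cv2.connectedComponentsWithStats(m.astype(np.uint8)); i=1+st[1:,4].argmax()
print(st[i],rect(W[l==i]),np.nanpercentile(W[l==i][:,2],[5,50,95]))
E
```

```text
2.65 [0.60418307 0.19614595 0.15194978] [ 0.21  0.53  0.11  1.15  0.   -2.58] [-3.09404263e+00  5.42442972e-01 -1.01923749e-04]
[  234   184    88   123 10130] (array([568.9, 209.3]), array([ 64.1, 100.5]), 70.0) [0.03049839 0.03207346 0.03400744]
```

View pics/w1.png

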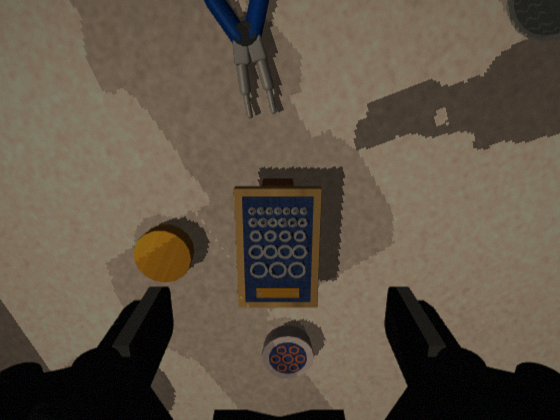

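The wrist view shows the board centred between the fingers at column 278. The title plate (278,293) is toward the ring tin, and the fingers clear the brass tin. I descend and grip the plate edges near the top end.

Call:
arm_command(
  series=[
    [1, 0, 0, -0.05, 0],
    [1, 0, 0, -0.1, 0],
    [1, 0, 0, -0.125, 0],
    [1, 0, 0, -0.138, 0],
    [1, 0, 0, -0.138, 0],
    [0.6, 0, 0, -0.138, 0],
    [0.6, 0, 0, -0.138, 0],
    [0.6, 0, 0, -0.138, 0],
    [0.6, 0, 0, -0.138, 0],
    [0.6, 0, 0, -0.138, 0],
    [0.6, 0, 0, -0.138, 0],
  ],
  force=20,
)

```text
t: 4.03
position: [0.6062, 0.196, 0.0153]
tool_rot: [-3.093, 0.541, -0.005]
force: [-0.9, 0.3, 5.6]
opening: 0.74
grip_force: 22.9
```

Call:
arm_command(
  series=[
    [0.6, 0, 0, 0.005, 0],
    [0.6, 0, 0, 0.01, 0],
    [0.6, 0, 0, 0.015, 0],
    [0.6, 0, 0, 0.02, 0],
    [0.6, 0, 0, 0.025, 0],
    [0.6, 0, 0, 0.03, 0],
    [0.6, 0, 0, 0.03, 0],
  ],
)

```text
t: 4.9
position: [0.605, 0.1956, 0.044]
tool_rot: [-3.094, 0.541, -0.002]
force: [0.2, 0.3, -1.5]
opening: 0.744
grip_force: 22.3
```

```bash
python3 - <<'E'
from m import *
p,W=cloud('side'); q,V=cloud('scene'); np.save('side1',W)
print(ctrl.read_state()['grip_force'])
cv2.imwrite('pics/s1.png',np.hstack([cv2.resize(p[190:330,200:340],None,fx=2.8,fy=2.8),cv2.resize(q[160:300,290:430],None,fx=2.8,fy=2.8)]))
E
```

```text
22.318168580532074
```

View pics/s1.png

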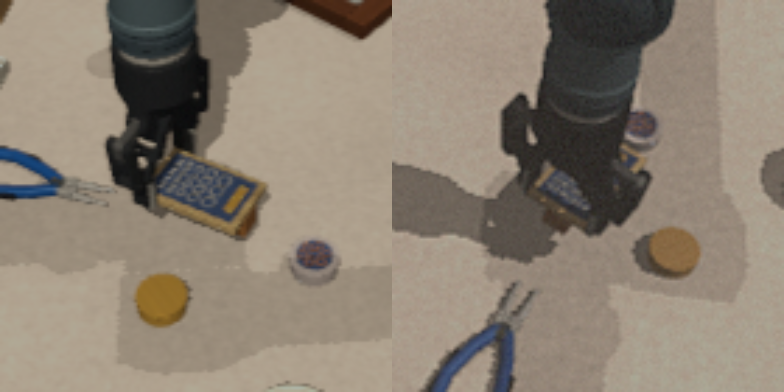

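The side crop shows the board held at its top end with the title end (240,205) sticking out, possibly tilted. I measure the tilt from the depth.

```bash
cat >> m.py <<'E'
def tilt(W,p,zmin=.01,r=.12):
    """plane of the board's blue card: normal, centre"""
    s=ctrl.read_state(); h=cv2.cvtColor(p,cv2.COLOR_BGR2HSV)
    m=(np.hypot(W[...,0]-s['position'][0],W[...,1]-s['position'][1])<r)&(W[...,2]>zmin)&(h[...,0]>95)&(h[...,0]<135)&(h[...,1]>70)
    P=W[m]; c=np.median(P,0); P=P[np.linalg.norm(P-c,axis=1)<.06]; c=P.mean(0)
    n=np.linalg.svd(P-c)[2][2]; return len(P),(n*np.sign(n[2])).round(3),c.round(3),P[:,2].min().round(3),P[:,2].max().round(3)
E
python3 - <<'E'
from m import *
p,W=cloud('side'); print(tilt(W,p))
m=(abs(W[...,0]-.53)<.05)&(abs(W[...,1]-.21)<.05)&(W[...,2]>.008); P=W[m]
print(P[:,2].min(),np.sort(P[:,2])[-20:].mean(),P[P[:,0].argmin()])
E
```

```text
(136, array([-0.003,  0.001,  1.   ]), array([0.563, 0.213, 0.063]), np.float64(0.06), np.float64(0.067))
0.008362880966828228 0.6094807390263348 [0.48001163 0.17961137 0.60906278]
```

The board is still level, so at 22 N the grip holds it rigidly. I set it back on the bench and test whether a target opening close to the contact width gives a lighter, pivoting grip.

Call:
arm_command(
  series=[
    [0.6, 0, 0, -0.015, 0],
    [0.6, 0, 0, -0.029, 0],
    [0.6, 0, 0, -0.029, 0],
    [0.735, 0, 0, -0.029, 0],
    [0.735, 0, 0, -0.029, 0],
    [0.735, 0, 0, -0.029, 0],
  ],
)

```text
t: 5.8
position: [0.6043, 0.1954, 0.014]
tool_rot: [3.094, -0.541, -0.001]
force: [-0.1, -0.5, -1.4]
opening: 0.743
grip_force: 23.7
```

Call:
arm_command(
  series=[
    [0.742, 0, 0, 0, 0],
    [0.742, 0, 0, 0, 0],
    [0.742, 0, 0, 0, 0],
  ],
)

```text
t: 6.18
position: [0.6046, 0.1954, 0.0144]
tool_rot: [3.094, -0.542, -0.0]
force: [0.5, 0.7, -0.9]
opening: 0.741
grip_force: 21.2
```

Call:
arm_command(
  series=[
    [0.747, 0, 0, 0, 0],
    [0.747, 0, 0, 0, 0],
  ],
)

```text
t: 6.42
position: [0.6046, 0.1954, 0.0143]
tool_rot: [3.094, -0.541, -0.0]
force: [0.3, 0.1, -1.2]
opening: 0.746
grip_force: 6.8
```

Call:
arm_command(
  series=[
    [0.751, 0, 0, 0, 0],
    [0.751, 0, 0, 0, 0],
  ],
)

```text
t: 6.68
position: [0.6047, 0.1955, 0.0145]
tool_rot: [-3.094, 0.541, -0.0]
force: [0.3, 0.4, 0.9]
opening: 0.755
grip_force: 0.1
```

Opening 0.747 gives about 7 N and 0.751 gives 0, so a light grip is possible. I'll try about 3 N and lift slowly, keeping the title end on the bench.

Call:
arm_command(
  series=[
    [0.748, 0, 0, 0, 0],
    [0.748, 0, 0, 0, 0],
    [0.748, 0, 0, 0.003, 0],
    [0.748, 0, 0, 0.006, 0],
    [0.748, 0, 0, 0.009, 0],
    [0.748, 0, 0, 0.012, 0],
  ],
)

```text
t: 7.42
position: [0.6046, 0.1955, 0.0265]
tool_rot: [3.095, -0.541, -0.0]
force: [1.0, -0.6, -0.0]
opening: 0.746
grip_force: 2.8
```

```bash
python3 - <<'E'
from m import *
p,W=cloud('side'); print(tilt(W,p)); print(ctrl.read_state()['grip_force'])
E
```

```text
(156, array([-0.122,  0.047,  0.991]), array([0.564, 0.212, 0.04 ]), np.float64(0.034), np.float64(0.049))
2.786707319319248
```

The board pivots as planned: the measured tilt is 7.5°, matching the 12 mm lift. I follow the arc about the resting corner.

Call:
arm_command(
  series=[
    [0.748, -0.003, 0.001, 0.0056, 0],
    [0.748, -0.0067, 0.0024, 0.012, 0],
    [0.748, -0.0108, 0.004, 0.018, 0],
    [0.748, -0.0153, 0.0055, 0.0235, 0],
    [0.748, -0.02, 0.007, 0.0286, 0],
    [0.748, -0.026, 0.0094, 0.034, 0],
    [0.748, -0.032, 0.0117, 0.0386, 0],
    [0.748, -0.039, 0.014, 0.0427, 0],
    [0.748, -0.046, 0.0166, 0.0462, 0],
    [0.748, -0.053, 0.0192, 0.049, 0],
    [0.748, -0.0606, 0.022, 0.0511, 0],
    [0.748, -0.068, 0.0246, 0.0526, 0],
    [0.748, -0.068, 0.0246, 0.0526, 0],
  ],
)

```text
t: 9.1
position: [0.5359, 0.2204, 0.0792]
tool_rot: [-3.095, 0.54, 0.0]
force: [0.1, -0.7, 1.9]
opening: 0.747
grip_force: 3.0
```

```bash
python3 - <<'E'
from m import *
p,W=cloud('side'); print(tilt(W,p)); print(ctrl.read_state()['grip_force'])
cv2.imwrite('pics/s2.png',cv2.resize(p[190:330,200:340],None,fx=2.8,fy=2.8))
E
```

```text
(102, array([-0.832,  0.309,  0.461]), array([0.521, 0.232, 0.063]), np.float64(0.027), np.float64(0.102))
3.0348557978868484
```

View pics/s2.png

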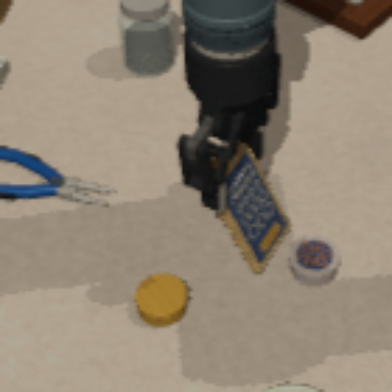

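The board now stands at 62° on its title end. I lock the grip, lift it, and carry it to the open area, turning it to the frame's direction.

Call:
arm_command(
  series=[
    [0.6, 0, 0, 0, 0],
    [0.6, 0, 0, 0, 0],
    [0.6, 0, 0, 0.02, 0],
    [0.6, 0, 0, 0.05, 0],
    [0.6, -0.007, -0.01, 0.05, -10.6],
    [0.6, -0.014, -0.02, 0.05, -21.2],
    [0.6, -0.021, -0.03, 0.05, -31.8],
    [0.6, -0.028, -0.04, 0.05, -42.4],
    [0.6, -0.035, -0.05, 0.05, -53],
    [0.6, -0.042, -0.06, 0.05, -63.6],
    [0.6, -0.049, -0.07, 0.05, -74.2],
    [0.6, -0.056, -0.08, 0.05, -84.8],
    [0.6, -0.063, -0.09, 0.05, -95.4],
    [0.6, -0.07, -0.1, 0.05, -106],
    [0.6, -0.077, -0.11, 0.05, -116.6],
    [0.6, -0.084, -0.12, 0.05, -127.2],
    [0.6, -0.091, -0.13, 0.05, -137.8],
    [0.6, -0.1, -0.14, 0.05, -148.4],
    [0.6, -0.11, -0.151, 0.05, -159],
    [0.6, -0.11, -0.151, 0.05, -169.6],
  ],
  force=22,
)

```text
t: 11.65
position: [0.4247, 0.0685, 0.1279]
tool_rot: [-0.27, -3.127, 0.0]
force: [0.3, -0.7, -0.7]
opening: 0.743
grip_force: 25.2
```

Call:
arm_command(
  series=[
    [0.6, 0, 0, 0, -10.6],
    [0.6, 0, 0, -0.02, -22.8],
    [0.6, 0, 0, -0.035, -22.8],
    [0.6, 0, 0, -0.046, -22.8],
    [0.6, 0, 0, -0.046, -22.8],
  ],
)

```text
t: 12.28
position: [0.4253, 0.069, 0.0818]
tool_rot: [-0.871, -3.015, 0.001]
force: [-1.1, 0.2, -1.7]
opening: 0.739
grip_force: 25.2
```

```bash
python3 - <<'E'
from m import *
p,W=cloud('side'); q,V=cloud('scene'); print(tilt(W,p),tilt(V,q)); s=ctrl.read_state();print(s['qpos'].round(2),s['force'])
cv2.imwrite('pics/s3.png',np.hstack([cv2.resize(p[130:270,200:340],None,fx=2.8,fy=2.8),cv2.resize(q[110:250,240:380],None,fx=2.8,fy=2.8)]))
E
```

```text
(2, array([0.657, 0.234, 0.716]), array([0.378, 0.079, 0.413]), np.float64(0.413), np.float64(0.414)) (68, array([-1.   , -0.012,  0.006]), array([0.462, 0.07 , 0.48 ]), np.float64(0.42), np.float64(0.532))
[ 0.01  0.21 -0.57  0.8   0.    0.58] [ 0.42425466 -0.22218964 -0.13022442]
```

View pics/s3.png

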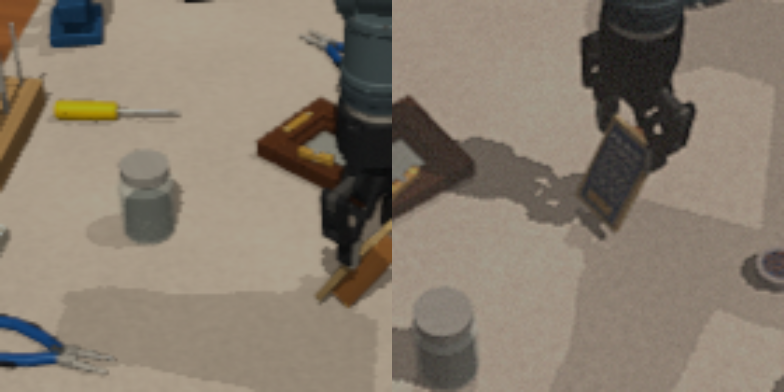

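The board is held at the same tilt over clear bench. I touch down, loosen the grip, and roll it past vertical.

Call:
arm_command(
  series=[
    [0.6, 0, 0, -0.003, 0],
    [0.6, 0, 0, -0.003, 0],
    [0.748, 0, 0, -0.003, 0],
    [0.748, 0, 0, -0.003, 0],
    [0.748, 0, 0, -0.003, 0],
    [0.748, 0.006, -0.004, -0.0022, 0],
    [0.748, 0.012, -0.008, -0.0017, 0],
    [0.748, 0.0185, -0.012, -0.0019, 0],
    [0.748, 0.0247, -0.0157, -0.0026, 0],
    [0.748, 0.031, -0.0196, -0.004, 0],
    [0.748, 0.0376, -0.024, -0.006, 0],
    [0.748, 0.044, -0.028, -0.006, 0],
    [0.748, 0.0507, -0.032, -0.0067, 0],
    [0.748, 0.057, -0.0363, -0.008, 0],
    [0.748, 0.057, -0.0363, -0.008, 0],
  ],
)

```text
t: 14.25
position: [0.4845, 0.0324, 0.0749]
tool_rot: [0.873, 3.017, 0.0]
force: [0.9, -0.3, 2.4]
opening: 0.751
grip_force: 4.5
```

```bash
python3 - <<'E'
from m import *
p,W=cloud('side'); q,V=cloud('scene'); s=ctrl.read_state();print(s['position'],s['grip_force'],s['force'])
a=s['position'][:2]
for n,X in(('side',W),('scene',V)):
    m=(abs(X[...,0]-a[0])<.14)&(abs(X[...,1]-a[1])<.12)&(X[...,2]>.006)&(X[...,2]<.06)
    d=X[m]; u=np.array([-.845,.535]); b=(d[:,:2]-a)@u; c=(d[:,:2]-a)@np.array([.535,.845])
    for z in np.arange(.006,.06,.006):
        k=(abs(d[:,2]-z)<.003)&(abs(c)<.034)
        if k.sum()>3: print(n,round(z,3),k.sum(),np.percentile(b[k],[5,95]).round(3))
cv2.imwrite('pics/s4.png',np.hstack([cv2.resize(p[130:270,200:340],None,fx=2.8,fy=2.8),cv2.resize(q[110:250,240:380],None,fx=2.8,fy=2.8)]))
E
```

```text
[0.48397732 0.03270844 0.07501208] 4.46267232298851 [0.56134984 0.71450817 2.04560592]
side 0.006 25 [-0.141  0.133]
side 0.012 21 [-0.006  0.021]
side 0.018 24 [-0.006  0.022]
side 0.024 25 [-0.007  0.022]
side 0.03 25 [-0.006  0.023]
side 0.036 26 [-0.003  0.023]
side 0.042 25 [-0.005  0.023]
side 0.048 22 [-0.003  0.026]
side 0.054 24 [-0.001  0.025]
scene 0.006 14 [-0.012  0.11 ]
scene 0.012 21 [-0.013 -0.004]
scene 0.018 25 [-0.014 -0.009]
scene 0.024 36 [-0.013 -0.005]
scene 0.03 18 [-0.011  0.003]
scene 0.036 25 [-0.01  -0.003]
scene 0.042 31 [-0.011 -0.006]
scene 0.048 28 [-0.01  -0.005]
scene 0.054 31 [-0.009 -0.002]
```

View pics/s4.png

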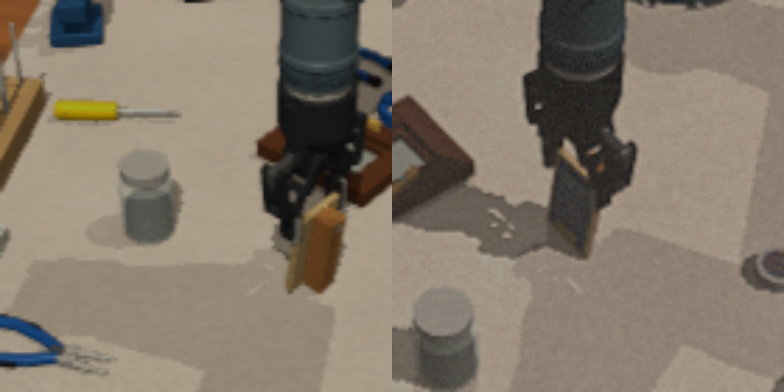

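The board is near vertical (about 85°), but its foot slid because I pressed too lightly. I grip a little firmer, press more, and continue over the top.

Call:
arm_command(
  series=[
    [0.746, 0, 0, 0, 0],
    [0.746, 0, 0, -0.003, 0],
    [0.746, 0.003, -0.002, -0.004, 0],
    [0.746, 0.0064, -0.004, -0.005, 0],
    [0.746, 0.0127, -0.008, -0.005, 0],
    [0.746, 0.019, -0.012, -0.0055, 0],
    [0.746, 0.025, -0.016, -0.0065, 0],
    [0.746, 0.031, -0.02, -0.008, 0],
  ],
)

```text
t: 15.35
position: [0.5148, 0.0126, 0.0666]
tool_rot: [-0.872, -3.018, -0.0]
force: [-0.7, 1.0, 0.6]
opening: 0.748
grip_force: 7.9
```

```bash
cat > prof.py <<'E'
from m import *
def prof():
    s=ctrl.read_state();print(s['position'],s['grip_force'],s['force']); a=s['position'][:2]
    for n in('side','scene'):
        p,X=cloud(n); cv2.imwrite(f'pics/last_{n}.png',p)
        m=(abs(X[...,0]-a[0])<.14)&(abs(X[...,1]-a[1])<.12)&(X[...,2]>.006)&(X[...,2]<.09)
        d=X[m]; b=(d[:,:2]-a)@np.array([-.845,.535]); c=(d[:,:2]-a)@np.array([.535,.845])
        for z in np.arange(.01,.09,.01):
            k=(abs(d[:,2]-z)<.004)&(abs(c)<.034)&(abs(b)<.1)
            if k.sum()>3: print(n,round(z,3),k.sum(),np.percentile(b[k],[5,95]).round(3))
E
python3 -c "
from prof import *
prof()"
```

```text
[0.51482906 0.01261609 0.06662411] 7.864267006516457 [-0.65313364  1.01499053  0.62566677]
side 0.01 41 [-0.034  0.085]
side 0.02 43 [0.023 0.053]
side 0.03 39 [0.02  0.049]
side 0.04 52 [0.017 0.047]
side 0.05 42 [0.014 0.044]
side 0.06 43 [0.013 0.041]
side 0.07 49 [0.009 0.039]
side 0.08 46 [0.008 0.036]
scene 0.01 21 [0.017 0.046]
scene 0.02 27 [0.016 0.045]
scene 0.03 19 [0.012 0.044]
scene 0.04 13 [0.01  0.042]
scene 0.05 12 [0.006 0.015]
scene 0.06 9 [0.003 0.013]
scene 0.07 8 [-0.     0.003]
scene 0.08 22 [-0.011  0.001]
```

Tilt is now about 106°, past vertical. I lay it on down along the arc.

Call:
arm_command(
  series=[
    [0.746, 0.007, -0.0045, -0.003, 0],
    [0.746, 0.0138, -0.0088, -0.0065, 0],
    [0.746, 0.0203, -0.013, -0.011, 0],
    [0.746, 0.0264, -0.0168, -0.016, 0],
    [0.746, 0.032, -0.0203, -0.0215, 0],
    [0.746, 0.037, -0.0235, -0.028, 0],
    [0.746, 0.0416, -0.0264, -0.0345, 0],
    [0.746, 0.0454, -0.0288, -0.042, 0],
    [0.746, 0.0486, -0.031, -0.049, 0],
    [0.746, 0.0486, -0.031, -0.049, 0],
  ],
)

```text
t: 16.7
position: [0.5622, -0.0182, 0.0168]
tool_rot: [-0.872, -3.016, 0.0]
force: [0.0, -0.0, -0.3]
opening: 0.745
grip_force: 7.7
```

```bash
python3 - <<'E'
from prof import *
s=ctrl.read_state(); a=s['position']; print(a,s['grip_force'],s['force'])
for n in('side','scene'):
    p,X=cloud(n); cv2.imwrite(f'pics/s5_{n}.png',p)
    d=X[(X[...,2]>.006)&(X[...,2]<.09)]; b=(d[:,:2]-a[:2])@np.array([-.845,.535]); c=(d[:,:2]-a[:2])@np.array([.535,.845])
    for x in np.arange(-.02,.11,.01):
        k=(abs(b-x)<.004)&(abs(c)<.034)
        if k.sum()>3: print(n,round(x,2),k.sum(),np.percentile(d[k,2],[5,50,95]).round(3))
E
```

```text
[ 0.56218366 -0.01815081  0.01682608] 7.734162658452988 [ 0.03818143 -0.03588702 -0.27308214]
side -0.01 6 [0.057 0.059 0.064]
side 0.0 25 [0.047 0.052 0.07 ]
side 0.01 77 [0.039 0.061 0.082]
side 0.02 54 [0.037 0.051 0.068]
side 0.03 51 [0.03  0.053 0.065]
side 0.04 55 [0.026 0.045 0.058]
side 0.05 57 [0.022 0.041 0.055]
side 0.06 50 [0.017 0.03  0.05 ]
side 0.07 54 [0.013 0.028 0.045]
side 0.08 55 [0.01  0.028 0.041]
side 0.09 32 [0.013 0.031 0.036]
scene -0.02 4 [0.086 0.086 0.087]
scene -0.01 50 [0.032 0.048 0.088]
scene 0.0 36 [0.045 0.051 0.088]
scene 0.01 9 [0.042 0.046 0.081]
scene 0.04 8 [0.025 0.04  0.055]
scene 0.05 31 [0.02  0.049 0.053]
scene 0.06 44 [0.018 0.031 0.047]
scene 0.07 49 [0.014 0.026 0.043]
scene 0.08 43 [0.008 0.021 0.038]
scene 0.09 21 [0.022 0.032 0.035]
```

The board is show side down at about 157°, but the plate has slid up the pads about 11 mm. I lower further, checking for bench contact.

Call:
arm_command(
  series=[
    [0.746, 0.0015, -0.001, -0.004, 0],
    [0.746, 0.003, -0.002, -0.008, 0],
    [0.746, 0.004, -0.0025, -0.012, 0],
    [0.746, 0.005, -0.003, -0.016, 0],
    [0.746, 0.005, -0.003, -0.019, 0],
    [0.746, 0.005, -0.003, -0.019, 0],
  ],
)

```text
t: 17.55
position: [0.5683, -0.0213, -0.0012]
tool_rot: [0.873, 3.018, 0.0]
force: [0.9, -0.5, -0.3]
opening: 0.747
grip_force: 7.7
```

```bash
python3 - <<'E'
from prof import *
s=ctrl.read_state(); a=s['position']; print(a,s['grip_force'],s['force'])
p,X=cloud('side'); cv2.imwrite('pics/s6.png',cv2.resize(p[150:290,210:350],None,fx=4,fy=4))
d=X[(X[...,2]>.006)&(X[...,2]<.09)]; b=(d[:,:2]-a[:2])@np.array([-.845,.535]); c=(d[:,:2]-a[:2])@np.array([.535,.845])
for x in np.arange(0,.11,.01):
    k=(abs(b-x)<.004)&(abs(c)<.034)
    if k.sum()>3: print(round(x,2),k.sum(),np.percentile(d[k,2],[5,50,95]).round(3))
E
```

```text
[ 0.5682843  -0.02125576 -0.00122884] 7.670510709285736 [ 0.89294569 -0.46274799 -0.32654043]
0.0 33 [0.029 0.048 0.076]
0.01 96 [0.026 0.052 0.088]
0.02 59 [0.024 0.046 0.083]
0.03 44 [0.02  0.033 0.049]
0.04 48 [0.019 0.033 0.048]
0.05 48 [0.016 0.03  0.045]
0.06 48 [0.014 0.029 0.043]
0.07 42 [0.013 0.026 0.041]
0.08 51 [0.009 0.02  0.039]
0.09 62 [0.007 0.015 0.038]
```

View pics/s6.png

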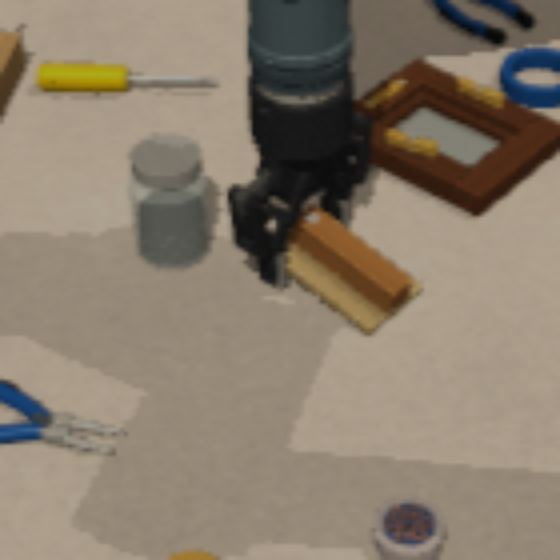

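The board lies show side down at about 10°, with its top end held at the gripper. There is no bench contact yet, so I go lower.

Call:
arm_command(
  series=[
    [0.746, 0, 0, -0.003, 0],
    [0.746, 0, 0, -0.006, 0],
    [0.746, 0, 0, -0.006, 0],
  ],
)

```text
t: 17.98
position: [0.5686, -0.0213, -0.006]
tool_rot: [0.872, 3.017, 0.0]
force: [-1.7, 0.3, 7.9]
opening: 0.748
grip_force: 12.1
```

Call:
arm_command(
  series=[
    [0.746, 0, 0, -0.002, 0],
    [0.746, 0, 0, -0.003, 0],
    [0.746, 0, 0, -0.003, 0],
  ],
)

```text
t: 18.35
position: [0.5687, -0.0213, -0.0061]
tool_rot: [0.871, 3.016, -0.0]
force: [-10.6, 0.9, 30.1]
opening: 0.75
grip_force: 23.9
```

The fingertips touch the bench, so I back off slightly and release in fine steps. The pads then let the top end slide down the last few millimetres.

Call:
arm_command(
  series=[
    [0.747, 0, 0, 0.002, 0],
    [0.748, 0, 0, 0.003, 0],
    [0.7485, 0, 0, 0.003, 0],
    [0.749, 0, 0, 0.003, 0],
    [0.7493, 0, 0, 0.003, 0],
    [0.7496, 0, 0, 0.003, 0],
    [0.7499, 0, 0, 0.003, 0],
    [0.7502, 0, 0, 0.003, 0],
    [0.7505, 0, 0, 0.003, 0],
    [0.7508, 0, 0, 0.003, 0],
    [0.7512, 0, 0, 0.003, 0],
    [0.7516, 0, 0, 0.003, 0],
    [0.752, 0, 0, 0.003, 0],
    [0.754, 0, 0, 0.003, 0],
    [0.76, 0, 0, 0.003, 0],
  ],
)

```text
t: 20.23
position: [0.5688, -0.021, -0.0063]
tool_rot: [0.872, 3.017, 0.001]
force: [-0.4, 1.1, 6.7]
opening: 0.76
grip_force: 3.6
```

```bash
python3 - <<'E'
from prof import *
s=ctrl.read_state(); a=s['position']; print(a,s['grip_force'],s['force'])
p,X=cloud('side'); cv2.imwrite('pics/s7.png',cv2.resize(p[150:290,210:350],None,fx=4,fy=4))
d=X[(X[...,2]>.006)&(X[...,2]<.09)]; b=(d[:,:2]-a[:2])@np.array([-.845,.535]); c=(d[:,:2]-a[:2])@np.array([.535,.845])
for x in np.arange(0,.11,.01):
    k=(abs(b-x)<.004)&(abs(c)<.034)
    if k.sum()>3: print(round(x,2),k.sum(),np.percentile(d[k,2],[5,50,95]).round(3))
E
```

```text
[ 0.56880259 -0.02101879 -0.00626317] 3.5911268771087634 [-0.39716181  1.14450997  6.72781899]
0.0 49 [0.014 0.036 0.073]
0.01 91 [0.011 0.039 0.086]
0.02 62 [0.009 0.037 0.089]
0.03 47 [0.011 0.024 0.039]
0.04 43 [0.011 0.023 0.039]
0.05 44 [0.011 0.027 0.038]
0.06 41 [0.011 0.025 0.04 ]
0.07 42 [0.009 0.026 0.04 ]
0.08 49 [0.01  0.021 0.038]
0.09 81 [0.008 0.017 0.038]
```

The board is flat, show side down. I open, rise, and look for the board and frame with the wrist camera.

Call:
arm_command(
  series=[
    [0.85, 0, 0, 0.003, 0],
    [1, 0, 0, 0.006, 0],
    [1, 0, 0, 0.05, 0],
    [1, -0.015, -0.02, 0.1, 0],
    [1, -0.04, -0.04, 0.16, 0],
    [1, -0.04, -0.04, 0.2, 0],
    [1, -0.04, -0.04, 0.2, 0],
  ],
)

```text
t: 21.15
position: [0.5306, -0.0622, 0.1972]
tool_rot: [0.871, 3.01, 0.001]
force: [0.6, -0.4, -1.0]
opening: 1.0
grip_force: 0.0
```

```bash
cat > look.py <<'E'
from m import *
s=ctrl.read_state(); print(s['t'],s['position'],s['tool_rot'])
p,W=cloud('wrist'); cv2.imwrite('pics/w2.png',p); np.save('w2',W)
hsv=cv2.cvtColor(p,cv2.COLOR_BGR2HSV)
near=lambda x,y,r:np.hypot(W[...,0]-x,W[...,1]-y)<r
def big(m):
    k,l,st,c=cv2.connectedComponentsWithStats(m.astype(np.uint8)); i=1+st[1:,4].argmax(); return l==i,c[i].round()
for n,m in dict(batten=near(.52,.01,.1)&(W[...,2]>.029)&(W[...,2]<.045), board=near(.52,.01,.1)&(W[...,2]>.006)&(W[...,2]<.045), frame=near(.474,-.19,.13)&(W[...,2]>.016)&(W[...,2]<.04), ledge=near(.474,-.19,.07)&(W[...,2]<.0175)).items():
    if m.sum()<50: print(n,m.sum()); continue
    b,c=big(m); print(n,c,b.sum(),rect(W[b]),np.median(W[b][:,2]).round(4))
E
python3 look.py
```

```text
21.15 [ 0.53062154 -0.06223284  0.19716355] [8.71443783e-01 3.00983389e+00 8.04269939e-04]
batten [345. 145.] 3708 (array([5.336e+02, 3.000e-01]), array([24.3, 99.5]), 57.8) 0.0343
board [341. 142.] 8717 (array([5.334e+02, 5.000e-01]), array([ 64.3, 100. ]), 57.8) 0.0114
frame [121. 191.] 16270 (array([ 472.5, -189.4]), array([125.7, 161. ]), 57.6) 0.0214
ledge [123. 198.] 8472 (array([ 472.8, -191.3]), array([ 68.8, 105.4]), 57.6) 0.0052
```

View pics/w2.png

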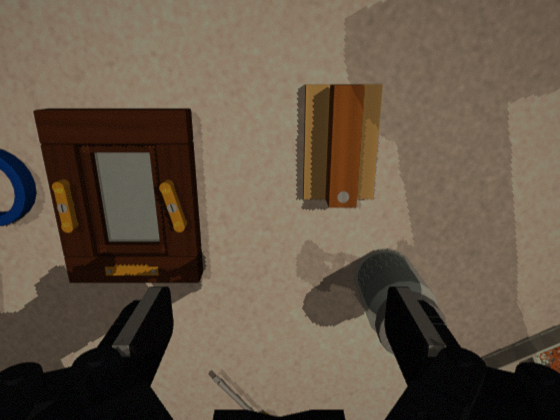

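The wrist view shows the board show side down (batten at 345,145; dot marking the top end at 343,197). The frame's hanger (131,270) lies in the same direction, so the orientation is right. Now I grip the batten.

Call:
arm_command(
  series=[
    [0.6, 0.003, 0.04, 0, 0],
    [0.6, 0.003, 0.0625, -0.05, 0],
    [0.6, 0.003, 0.0625, -0.1, 0],
    [0.6, 0.003, 0.0625, -0.15, 0],
    [0.6, 0.003, 0.0625, -0.175, 0],
    [0.6, 0.003, 0.0625, -0.182, 0],
    [0.6, 0.003, 0.0625, -0.182, 0],
    [0.1, 0.003, 0.0625, -0.182, 0],
    [0.1, 0.003, 0.0625, -0.182, 0],
    [0.1, 0.003, 0.0625, -0.182, 0],
    [0.1, 0.003, 0.0625, -0.182, 0],
    [0.1, 0.003, 0.0625, -0.182, 0],
    [0.1, 0.003, 0.0625, -0.182, 0],
  ],
  force=40,
)

```text
t: 22.82
position: [0.5322, 0.0012, 0.0118]
tool_rot: [0.872, 3.016, 0.001]
force: [-0.3, -0.2, 5.5]
opening: 0.271
grip_force: 40.7
```

Call:
arm_command(
  series=[
    [0.1, 0, 0, 0.03, 0],
    [0.1, 0, 0, 0.07, 0],
    [0.1, -0.015, -0.045, 0.07, 0],
    [0.1, -0.03, -0.095, 0.07, 0],
    [0.1, -0.045, -0.145, 0.07, 0],
    [0.1, -0.06, -0.19, 0.07, 0],
    [0.1, -0.06, -0.19, 0.06, 0],
    [0.1, -0.06, -0.19, 0.06, 0],
  ],
)

```text
t: 23.82
position: [0.4698, -0.1878, 0.0696]
tool_rot: [-0.872, -3.015, -0.002]
force: [0.0, -0.4, -1.6]
opening: 0.273
grip_force: 40.0
```

```bash
python3 - <<'E'
from m import *
s=ctrl.read_state(); print(s['t'],s['position'],s['tool_rot'],s['grip_force'])
for n in('wrist','scene','side'):
    p,W=cloud(n); cv2.imwrite(f'pics/v3_{n}.png',p)
    near=np.hypot(W[...,0]-.474,W[...,1]+.19)<.13
    for nm,m in dict(plate=near&(W[...,2]>.055)&(W[...,2]<.085),batten=near&(W[...,2]>.086)&(W[...,2]<.1),frame=near&(W[...,2]>.015)&(W[...,2]<.028)).items():
        if m.sum()<30: continue
        k,l,st,c=cv2.connectedComponentsWithStats(m.astype(np.uint8)); i=1+st[1:,4].argmax(); b=l==i
        print(n,nm,b.sum(),rect(W[b]),np.percentile(W[b][:,2],[5,50,95]).round(4))
p=cv2.imread('pics/v3_wrist.png'); q=cv2.imread('pics/v3_side.png')
cv2.imwrite('pics/v3.png',np.hstack([cv2.resize(p,(400,300)),cv2.resize(q[120:225,260:400],(400,300))]))
E
```

```text
23.825 [ 0.46980217 -0.18778203  0.06961205] [-8.72274812e-01 -3.01478159e+00 -2.13060465e-03] 40.032110810279846
wrist plate 11150 (array([ 454.7, -178.6]), array([64.4, 62.2]), 57.9) [0.0667 0.0684 0.0807]
wrist batten 15863 (array([ 466.8, -187.5]), array([48.8, 94.5]), 42.5) [0.0909 0.0922 0.0944]
wrist frame 24474 (array([ 464. , -183.9]), array([125.7, 140.2]), 57.7) [0.0202 0.0213 0.0224]
scene plate 365 (array([ 472.3, -190.4]), array([ 66.9, 100.4]), 57.4) [0.0637 0.07   0.0826]
scene batten 166 (array([ 494.9, -196.6]), array([49.4, 54.5]), 66.0) [0.0876 0.0932 0.0972]
scene frame 853 (array([ 473.7, -190.7]), array([128.7, 162.8]), 57.2) [0.0172 0.0222 0.0259]
side plate 259 (array([ 472.7, -188.5]), array([ 68.7, 102.2]), 58.8) [0.0665 0.0725 0.0833]
side batten 153 (array([ 473.2, -184.1]), array([ 47.3, 100.6]), 74.4) [0.087  0.0948 0.0987]
side frame 654 (array([ 474.5, -189.5]), array([130.4, 163.9]), 58.2) [0.0162 0.0237 0.0267]
```

View pics/v3.png

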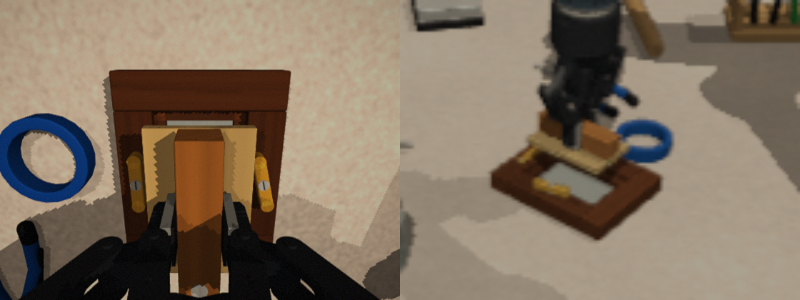

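Three views agree that the board is about 2 mm short (shift +1.8, −0.8 mm) and the yaw matches. I correct and lower it.

Call:
arm_command(
  series=[
    [0.1, 0.0018, -0.0008, 0, 0],
    [0.1, 0.0018, -0.0008, -0.015, 0],
    [0.1, 0.0018, -0.0008, -0.028, 0],
    [0.1, 0.0018, -0.0008, -0.035, 0],
    [0.1, 0.0018, -0.0008, -0.039, 0],
    [0.1, 0.0018, -0.0008, -0.043, 0],
    [0.1, 0.0018, -0.0008, -0.046, 0],
    [0.1, 0.0018, -0.0008, -0.046, 0],
  ],
)

```text
t: 24.98
position: [0.4729, -0.1895, 0.0249]
tool_rot: [-0.873, -3.018, -0.0]
force: [0.6, -0.6, -0.6]
opening: 0.273
grip_force: 40.0
```

```bash
python3 - <<'E'
from m import *
s=ctrl.read_state(); print(s['t'],s['position'],s['force'])
for n in('wrist','scene','side'):
    p,W=cloud(n)
    d=W[np.hypot(W[...,0]-.474,W[...,1]+.19)<.13]; v=(d[:,:2]-[.4735,-.19])
    x=v@np.array([.844,-.536]); y=v@np.array([.536,.844])
    for X in(-45,-25,25,45):
        for Y in(-25,25):
            k=(abs(x*1000-X)<6)&(abs(y*1000-Y)<5)&(d[:,2]<.06)
            if k.sum()>5: print(n,X,Y,k.sum(),np.median(d[k,2]).round(4))
    for X in(-70,70): k=(abs(x*1000-X)<6)&(abs(y)<.015)&(d[:,2]<.06); print(n,'rail',X,np.median(d[k,2]).round(4))
E
```

```text
24.975 [ 0.4729228  -0.1895395   0.02485734] [ 0.60437227 -0.57315112 -0.58332881]
wrist -45 -25 885 0.0232
wrist -45 25 878 0.0232
wrist -25 -25 638 0.0235
wrist -25 25 647 0.0235
wrist rail -70 0.0214
wrist rail 70 0.023
scene -45 25 11 0.025
scene -25 25 9 0.0253
scene 25 25 15 0.0242
scene 45 25 13 0.0232
scene rail -70 0.0226
scene rail 70 0.0239
side -45 -25 6 0.0252
side -45 25 9 0.0248
side -25 25 7 0.0271
side 45 25 7 0.0268
side rail -70 0.0242
side rail 70 0.0257
```

The plate is inside the rebate with no contact force and about 3 mm left to go. I set it down, release narrowly, rise, and look.

Call:
arm_command(
  series=[
    [0.1, 0, 0, -0.002, 0],
    [0.1, 0, 0, -0.0035, 0],
    [0.1, 0, 0, -0.0035, 0],
    [0.4, 0, 0, -0.0025, 0],
    [0.4, 0, 0, -0.0025, 0],
    [0.4, 0, 0, -0.0025, 0],
    [0.4, 0, 0, 0.03, 0],
    [0.4, 0, 0, 0.07, 0],
    [0.4, -0.03, 0.02, 0.13, 0],
    [0.4, -0.03, 0.02, 0.13, 0],
  ],
)

```text
t: 26.38
position: [0.4439, -0.1698, 0.1584]
tool_rot: [0.87, 3.013, -0.002]
force: [0.8, -0.3, -1.2]
opening: 0.401
grip_force: 0.0
```

```bash
python3 - <<'E'
from m import *
s=ctrl.read_state(); print(s['t'],s['position'],s['force'])
p,W=cloud('wrist'); cv2.imwrite('pics/w4.png',p)
v=W[...,:2]-[.473,-.19]
x=v@np.array([.844,-.536])*1000; y=v@np.array([.536,.844])*1000; z=W[...,2]
for X in(-70,-45,0,45):
    for Y in(-28,-20,0,20,28):
        k=(abs(x-X)<4)&(abs(y-Y)<3)
        if k.sum()>5: print(X,Y,np.median(z[k]).round(4),end='; ')
h=cv2.cvtColor(p,cv2.COLOR_BGR2HSV)
bt=(abs(x)<50)&(abs(y)<15)&(z>.035); 
if bt.sum(): print('batten',rect(W[bt]))
fr=(abs(x)<90)&(abs(y)<70)&(z>.016)&(z<.05); print('frame',rect(W[fr]))
for sg in(1,-1):
    m=(abs(y-47*sg)<24)&(abs(x)<35)&(z>.0275)&(z<.04)&(abs(y)>22); q=np.c_[x[m],y[m]].astype(np.float32)
    print('button',sg,m.sum(),cv2.minAreaRect(q),np.median(z[m]))
E
```

```text
26.375 [ 0.44394503 -0.16982926  0.15844977] [ 0.80771391 -0.34954742 -1.21876846]
-70 -28 0.0213; -70 -20 0.0213; -70 0 0.0211; -70 20 0.0213; -70 28 0.0214; -45 -28 0.2012; -45 -20 0.1962; -45 0 0.0449; -45 20 0.1938; -45 28 0.2024; 0 -28 0.0204; 0 -20 0.0202; 0 0 0.0444; 0 20 0.0202; 0 28 0.0203; 45 -28 0.0203; 45 -20 0.0202; 45 0 0.0446; 45 20 0.0202; 45 28 0.0203; batten (array([ 473.9, -189.5]), array([26.2, 99. ]), 57.5)
frame (array([ 472.6, -189.5]), array([125.3, 161.3]), 57.6)
button 1 702 ((-0.5635128021240234, 47.163047790527344), (46.48579025268555, 10.067296028137207), 13.678367614746094) 0.03282138433765655
button -1 725 ((-0.42372703552246094, -46.75630187988281), (46.42582321166992, 10.220561027526855), 1.2252154350280762) 0.032737703266110085
```

View pics/w4.png

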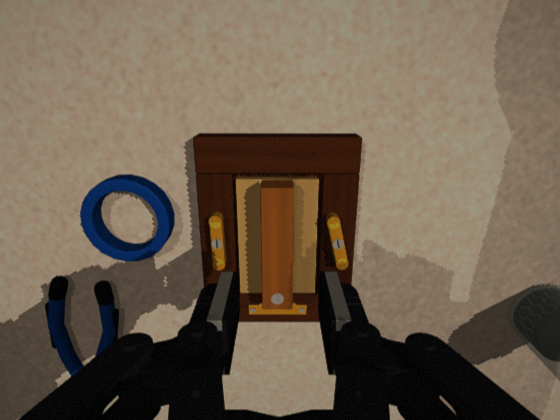

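The board is fully home: plate back at 20.2 mm against the rail at 21.3 mm. The top (dot) end at (277,298) is by the hanger (278,310). The left button is at 13.7° and the right at 1.2°. I grip the left button and turn it.

Call:
arm_command(
  series=[
    [0.3, 0.02, 0.01, 0, 7],
    [0.3, 0.054, 0.02, -0.02, 13.7],
    [0.3, 0.054, 0.02, -0.07, 13.7],
    [0.3, 0.054, 0.02, -0.11, 13.7],
    [0.3, 0.054, 0.02, -0.125, 13.7],
    [0.3, 0.054, 0.02, -0.131, 13.7],
    [0.3, 0.054, 0.02, -0.131, 13.7],
  ],
  force=20,
)

```text
t: 27.3
position: [0.4976, -0.1499, 0.0245]
tool_rot: [0.506, 3.099, -0.0]
force: [-0.8, -0.5, 0.7]
opening: 0.301
grip_force: 0.0
```

Call:
arm_command(
  series=[
    [0, 0, 0, 0, 0],
    [0, 0, 0, 0, 0],
    [0, 0, 0, 0, 0],
    [0, 0, 0, 0, 0],
  ],
)

```text
t: 27.8
position: [0.4984, -0.1498, 0.0254]
tool_rot: [0.506, 3.097, 0.0]
force: [-1.0, 2.3, 6.9]
opening: 0.105
grip_force: 24.9
```

Button gripped (10 mm). Now I turn it.

Call:
arm_command(
  series=[
    [0, 0, 0, 0.002, 0],
    [0, 0, 0, 0.002, 9],
    [0, 0, 0, 0.002, 18],
    [0, 0, 0, 0.002, 27],
    [0, 0, 0, 0.002, 36],
    [0, 0, 0, 0.002, 45],
    [0, 0, 0, 0.002, 54],
    [0, 0, 0, 0.002, 63],
    [0, 0, 0, 0.002, 70],
    [0, 0, 0, 0.002, 76.5],
    [0, 0, 0, 0.002, 76.5],
    [0.3, 0, 0, 0.002, 76.5],
    [0.3, 0, 0, 0.002, 76.5],
    [0.3, 0, 0, 0.01, 76.5],
    [0.3, 0, 0, 0.04, 76.5],
    [0.3, 0, 0, 0.06, 76.5],
  ],
)

```text
t: 29.8
position: [0.4973, -0.1498, 0.0857]
tool_rot: [-1.521, 2.748, -0.002]
force: [-0.3, -0.5, 0.6]
opening: 0.294
grip_force: 0.0
```

Call:
arm_command(
  series=[
    [0.3, -0.006, -0.01, 0.01, -10],
    [0.3, -0.012, -0.02, 0.01, -20],
    [0.3, -0.018, -0.03, 0.01, -30],
    [0.3, -0.024, -0.04, 0.01, -40],
    [0.3, -0.03, -0.05, 0.01, -50],
    [0.3, -0.036, -0.06, 0.01, -60],
    [0.3, -0.042, -0.07, 0.01, -70],
    [0.3, -0.0503, -0.0793, 0.01, -80],
    [0.3, -0.0503, -0.0793, -0.01, -88.8],
    [0.3, -0.0503, -0.0793, -0.04, -88.8],
    [0.3, -0.0503, -0.0793, -0.053, -88.8],
    [0.3, -0.0503, -0.0793, -0.0575, -88.8],
    [0.3, -0.0503, -0.0793, -0.0575, -88.8],
  ],
)

```text
t: 31.42
position: [0.447, -0.229, 0.0269]
tool_rot: [0.835, 3.028, -0.0]
force: [-0.1, 0.3, 0.3]
opening: 0.302
grip_force: 0.0
```

Call:
arm_command(
  series=[
    [0, 0, 0, 0, 0],
    [0, 0, 0, 0, 0],
    [0, 0, 0, 0, 0],
    [0, 0, 0, 0, 0],
  ],
)

```text
t: 31.92
position: [0.4476, -0.229, 0.0274]
tool_rot: [0.835, 3.027, 0.0]
force: [0.6, 2.1, 5.7]
opening: 0.107
grip_force: 24.0
```

Call:
arm_command(
  series=[
    [0, 0, 0, 0.001, 9],
    [0, 0, 0, 0.001, 18],
    [0, 0, 0, 0.001, 27],
    [0, 0, 0, 0.001, 36],
    [0, 0, 0, 0.001, 45],
    [0, 0, 0, 0.001, 54],
    [0, 0, 0, 0.001, 63],
    [0, 0, 0, 0.001, 72],
    [0, 0, 0, 0.001, 81],
    [0, 0, 0, 0.001, 89],
    [0, 0, 0, 0.001, 89],
    [0.3, 0, 0, 0.001, 89],
    [0.3, 0, 0, 0.001, 89],
    [0.3, 0, 0, 0.01, 89],
    [0.3, 0, 0, 0.05, 89],
    [0.3, 0, 0, 0.1, 89],
    [0.3, -0.02, 0.03, 0.14, 89],
    [0.3, -0.03, 0.06, 0.15, 80],
    [0.3, -0.03, 0.06, 0.15, 70],
    [0.3, -0.03, 0.06, 0.15, 60],
  ],
)

```text
t: 34.42
position: [0.4166, -0.1685, 0.1776]
tool_rot: [-0.782, 3.042, -0.002]
force: [0.1, 0.3, -0.2]
opening: 0.302
grip_force: 0.0
```

```bash
python3 - <<'E'
from m import *
s=ctrl.read_state(); print(s['t'],s['position'],s['force'])
for n in ('wrist','scene'):
    p,W=cloud(n)
    v=W[...,:2]-[.473,-.19]
    x=v@np.array([.844,-.536])*1000; y=v@np.array([.536,.844])*1000; z=W[...,2]
    for sg in(1,-1):
        m=(abs(y-47*sg)<28)&(abs(x)<35)&(z>.0285)&(z<.04)&(abs(y)>18); q=np.c_[x[m],y[m]].astype(np.float32)
        if m.sum()>10: print(n,'button',sg,m.sum(),cv2.minAreaRect(q))
    for X in(-45,-25,25,45):
        for Y in(-25,25):
            k=(abs(x-X)<4)&(abs(y-Y)<3)&(z<.1)
            if k.sum()>5: print(X,Y,np.median(z[k]).round(4),end='; ')
    b=(abs(x)<60)&(abs(y)<16)&(z>.035)&(z<.05); print('batten',rect(W[b]))
E
```

```text
34.425 [ 0.41657616 -0.16850413  0.17755941] [ 0.11116718  0.25085646 -0.24769484]
wrist button 1 482 ((-0.7771878242492676, 46.63774490356445), (10.28714656829834, 46.51740646362305), 0.6392894387245178)
wrist button -1 737 ((-0.49719667434692383, -47.01316833496094), (10.610958099365234, 45.97062683105469), 0.5404869318008423)
-45 -25 0.0202; -45 25 0.02; -25 -25 0.0205; -25 25 0.0203; 25 -25 0.0204; 25 25 0.0201; 45 -25 0.0206; 45 25 0.0202; batten (array([ 474. , -191.1]), array([ 24.5, 100.2]), 57.8)
scene button 1 53 ((0.7200758457183838, 46.159912109375), (10.213468551635742, 49.24966049194336), 1.2171398401260376)
scene button -1 42 ((1.2573139667510986, -48.13848876953125), (10.5861234664917, 48.47226333618164), 0.18882039189338684)
batten (array([ 475.7, -191.6]), array([ 29.4, 100. ]), 57.6)
```

Both buttons stand square across (about 90°), the board is home, and the robot is clear. I hand the job in.

```bash
python3 -c "
from station import job
print(job.finish_job())"
```

```text
the job is handed in; nothing more can be done
None
```

I turned the board over in the gripper and laid it fully home in the frame, show side down with its title plate away from the hanger. Both turnbuttons are square across it, and I handed the job in at about 34 s; no verdict came back.

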